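Fetch the stitching-wire spool from behind the glue bottle and the oil tin

ROBOT

A 6-joint arm with a two-finger parallel gripper is mounted at the origin on the work surface. World frame = base frame: x ahead of the robot, y to its left, z up, the work surface at z = 0. Lengths are in m, angles in rad, forces in N, time in s.
With the tool pointing down it reaches from about 0.3 to 0.85 m from the base axis. Payload 4.2 kg.
Tool frame: the origin (TCP) lies on the front face of the gripper's body, between the roots of the fingers; the fingertips stand 78 mm ahead of it and the grasp point (between the pads) lies 60 mm ahead of it; z points along the fingers, y is the line along which they close (so a half turn about z gives the same grasp; the last joint's range is limited). The gripper opens to 91 mm and grips with 3 to 60 N. Pads are 32 mm wide; open, the fingers measure 118 mm over their backs; the gripper's body (76 mm by 178 mm) begins 60 mm behind the grasp point.
Start: joints at [1.227, 0.32, 1.565, -0, 1.257, -0.02], TCP at [0.183, 0.545, 0.292] pointing down, gripper open.
Joint ranges: [-3.11, 3.11], [-0.84, 2.01], [0.21, 2.61], [-1.34, 4.49], [0.05, 2.63], [-2.56, 2.56]. Speed limits (rad/s): [2.57, 2.57, 3.14, 3.14, 3.14, 3.14].

INTERFACE

Orientations are given as [roll, pitch, yaw] about the fixed x, y, z axes, in that order (R = Rz(yaw) Ry(pitch) Rx(roll)).
In Python, from bench import readout, capture, camera_info, bot, trace, spot_point gives the robot as it stands.
- The arm moves only by the shell command python3 -m creep 'ROWS' [FORCE]. ROWS is JSON, a list of rows, each an object of numbers: "dx", "dy", "dz": the shift along the world's x, y, z scaled (see below); "rx", "ry", "rz": the turn, a rotation vector about the world's x, y, z scaled (see below); "jaw": the finger opening in mm, from 0 to 91.2. A call has 1 to 12 rows; each row is the pose to reach, as a shift and turn from the pose commanded when the call began; what a row does not reach only later rows make up. The controller multiplies each number of a shift by 0.25 m and each number of a turn by pi/2 rad. A row lasts 1/12 s, in which the tool goes at most 41.7 mm and 7.16 degrees, less where a joint would pass 70% of its speed; a pose out of reach is approached as far as the arm can. A call with a number of a shift or a turn outside -1 to 1 is refused whole. A call with a gripper value outside its range is refused whole. The fingers move at their own pace and stop on an object; FORCE is the grip in N (left out, the last holds). Time passes only in rows, so rows that repeat a pose let the fingers close. It gives the time, the measured TCP pose, the force, the opening and the grip force at its end, in the units of the state.
- readout.state(): the state, without advancing time (a new reading comes with each control period).
- capture(name): name is "side" or "top"; returns the picture (420x560x3 uint8, red, green, blue); there is no depth.
- camera_info(name): a dict with "vfov" (degrees; the focal length in pixels is half the picture's height over the tangent of half this angle, whatever the lens; pixels are square), "cx", "cy" (the principal point, pixels), "rvec" (rotation vector, rad) and "tvec" (3), from world to camera coordinates, as OpenCV has them. Camera axes: x right, y down, z forward; pixel columns grow to the right and rows downward; lengths in m; the calibration is good to about 2 mm. A picture is of the moment at which its call begins. camera_info takes no time and is no camera call.
- bot.finish_job(): hands the job in; it is judged then, once.
Trained networks look in the newest picture that a camera, given by its name, has taken for a name from the list of things; names that differ only in an ending like _2 or _b are one class to them, and where a whole thing is asked for, a point or a joint stands for the part that bears it (a point fixed in the world has none). Each returns a list of dicts, best first, with "conf" (0 to 1); they miss things now and then, are a little off and sometimes report something else, mostly with a low value. They report only what shows in the picture. A call takes as long as a camera call. They do not tell look-alikes from the thing itself.
- trace(camera, target): "pixels" (420x560 bool, what is visible of it).
- spot_point(camera, target): "at" ([x, y, z] in m, in world coordinates, good to about 4 mm: a listed point, or the origin of a listed thing).
The state is a dict: "clock": time; "qpos": joint angles; "qd": joint speeds; "tau": joint torques, N m; "tool_pos": TCP position; "tcp_rot": TCP orientation; "contact_force": force on the tool from outside, world axes, zero at the start; "wrist_torque": the same for the moment, N m; "opening": finger opening in m; "gripper_force": force on a finger pad.
Only numpy, scipy, OpenCV 4.12 (cv2) and the standard library are available. Lean on these libraries where they do the work, as an engineer would, in place of code of your own. Each camera call takes 0.05 s, during which the arm holds its last target. There are 200 camera calls.

TASK

The wire spool at the back of the grey parts bay is boxed in by the bottle and the tin standing in front of it. First stand both of them on the black side tray, then take the spool and set it flat in the pan of the blue pay-off stand, and last put the bottle and the tin back, each where it stood before. Keep the bottle and the tin upright throughout and leave the other things on the bench alone.

Things in the scene. Friction and masses are not known exactly. Their poses are not given: they have to be found in the camera images.
- bay: Grey steel parts bay, fixed, open to the front (-x) and above. Origin under it on the bench; x runs front to back, y across. Floor 4 mm thick, x -80 to +88. Walls 60 high, 4 thick: back wall inner face at x +84, side walls' inner faces at y +72, -72; two inner walls from x -4 to +84 with faces at y +36, -36 form a 72 wide pocket at the back (mm). Spool in the pocket, bottle and tin before it.
- spool: Full spool of steel wire with black flanges, on end: 60 mm diameter, 50 high, about 0.45 kg. Origin: centre of underside, z up. Starts in the bay's pocket, about x +24, y 0, 4 mm above the bench. 6 mm free at each side, so grip it front to back; 30 mm free behind it, but bottle and tin (7 mm in front) leave no room for a finger until cleared. Open the fingers to about 74 mm.
- bottle: White round glue bottle, paper label, grey cap, upright: 52 mm diameter up to 106 mm, then tapering to a 28 mm cap; 130 mm high, about 0.25 kg. Origin: centre of underside, z up. Starts in the bay at about x -41, y +32 or -32 mm (side differs between starts), on the 4 mm floor, 11 mm beside the tin: grip it front to back, above the bay walls, about 91 mm above its underside.
- tin: Square bare-metal oil tin, paper label, small dark cap, upright: 50 x 50 mm, body 112 mm high, 24 mm cap, 128 mm high in all, about 0.25 kg. Origin: centre of underside, x and y square to its sides, nearly in line with the bay's at the start, z up. Starts beside the bottle on the other side (y -32 or +32 mm of the bay). Grip it front to back like the bottle.
- tray: Black flat plastic side tray, fixed, 250 x 150 mm (long side along its x), rim 14 mm high and 4 mm thick, floor 4 mm thick. Origin under its centre on the bench. It stands left or right of the bay. Bottle and tin fit at x +50 and -50 mm, y 0, with room for fingers closing along x.
- payoff: Wire pay-off stand, fixed: blue block 150 x 120 x 30 mm with a round aluminium pan, inner diameter 84 mm, rim top 42 mm and pan floor 36 mm above the bench. Origin on the bench below the pan's centre, z up. A thin wire-guide post with a brass ball, 74 mm high, stands at x +83 mm, y 0; fingers set across y stay clear. It is on the other side of the bay from the tray.
- tape: Bystander: cardboard-brown tape roll lying flat in front of the bay, 90 mm outside, 60 mm inside diameter, 24 mm high. Origin at the centre of its underside.
- driver: Bystander: screwdriver, 190 mm long, lying behind the bay. Origin at the middle of its underside.
- staplebox: Bystander: small cardboard box, 90 x 60 x 45 mm, at the back left. Origin at the centre of its underside.
- mug: Bystander: blue ceramic mug, 80 mm diameter, 95 mm high, on the right of the bench. Origin at the centre of its underside.
Mind the look-alikes: they are no part of the job. What is shaped like the tin but red or yellow is not meant. Leave any orange or pink look-alike of the bottle alone.

How it is judged:
On the way, in this order (a step that is already met when the one before it is completed fails the run):
1. the bottle and the tin both stand upright on the side tray, released and at rest, before the spool has been moved (x of bottle in the frame of tray between -0.105 and 0.105 m and y of bottle in the frame of tray between -0.058 and 0.058 m and z of each of bottle, tin in the frame of tray below 0.015 m and angle between each of bottle, tin's own z axis and vertical below 0.12 rad and linear speed of each of bottle, tin below 0.02 m/s and angular speed of each of bottle, tin below 0.2 rad/s and contact force between the fingers and bottle below 0.1 N and x of tin in the frame of tray between -0.105 and 0.105 m and y of tin in the frame of tray between -0.058 and 0.058 m and contact force between the fingers and tin below 0.1 N and distance of spool from where it was at the start of the episode below 0.015 m), for 0.2 s.
2. the spool sits flat in the pan of the pay-off stand, released and at rest (horizontal distance between spool and payoff below 0.014 m and z of spool in the frame of payoff between 0.03 and 0.042 m and angle between spool's own z axis and vertical below 0.12 rad and linear speed of spool below 0.02 m/s and angular speed of spool below 0.2 rad/s and contact force between the fingers and spool below 0.1 N), for 0.2 s.
At the end, for the whole second after the job is handed in: The spool sits flat in the pan (its centre within 14 mm of the pan's, which is the play inside the rim), and the bottle and the tin stand upright within 15 mm of where each stood at the start; all three released and at rest (all of step 2 and distance of each of bottle, tin from where it was at the start of the episode below 0.015 m and angle between each of bottle, tin's own z axis and vertical below 0.12 rad and linear speed of each of bottle, tin below 0.02 m/s and angular speed of each of bottle, tin below 0.2 rad/s and contact force between the fingers and bottle below 0.1 N and contact force between the fingers and tin below 0.1 N); the robot touches nothing.
It fails at once if the bottle or the tin is tipped by more than 0.7 rad (angle between any of bottle, tin's own z axis and vertical above 0.7 rad).
It fails at once if the tape roll, screwdriver, small box or mug is moved by more than 20 mm (distance of any of tape, driver, staplebox, mug from where it was at the start of the episode above 0.02 m).
It also fails if it takes over 115 s, if anything falls off the work surface, if the arm or the gripper's body presses on something with over 40 N, if the wrist force passes 120 N, or if a joint passes its speed limit or range.

## Working session

There is one attempt and no reset: what is moved stays moved. The work goes in short steps, Python scripts to look and compute and a shell command to move; the robot and the scene stay as the last step left them, time stands still between calls to the robot, and variables do not carry over. Pictures are saved under pics/ and viewed, at most 14 in all, crops included, and the job is handed in when it is done.

```bash
ls; mkdir -p pics
cat > h.py <<'E'
import numpy as np, cv2
from bench import readout, capture, camera_info, bot, trace, spot_point
def cam(n):
    c=camera_info(n); f=210/np.tan(np.radians(c['vfov']/2))
    K=np.array([[f,0,c['cx']],[0,f,c['cy']],[0,0,1]]); R=cv2.Rodrigues(np.array(c['rvec'],float))[0]
    return K,R,np.array(c['tvec'],float)
def unproj(n,u,v,z):
    K,R,t=cam(n); d=R.T@np.linalg.inv(K)@[u,v,1]; o=-R.T@t
    return o+d*(z-o[2])/d[2]
def proj(n,p):
    K,R,t=cam(n); q=K@(R@np.array(p,float)+t); return q[:2]/q[2]
def save(n,name):
    im=capture(n); cv2.imwrite('pics/'+name,im[:,:,::-1]); return im
E
python3 - <<'E'
from h import *
save('top','t0.png');save('side','s0.png')
for c in('top','side'):
    print(camera_info(c))
    for n in 'bay spool bottle tin tray payoff tape mug'.split():
        print(c,n,[(np.round(r['at'],4).tolist(),round(r['conf'],2)) for r in spot_point(c,n)][:4])
s=readout.state();print(s['clock'],s['tool_pos'],s['tcp_rot'],s['opening'])
E
```

```text
pics
{'vfov': 56.20998152458972, 'cx': 286.8264434367209, 'cy': 211.77362703839998, 'rvec': array([ 2.18103871, -2.17421325,  0.13579054]), 'tvec': array([-0.11904072,  0.61515147,  1.14935007])}
top bay [([0.5729, -0.035, 0.0026], 0.7), ([0.5325, -0.066, 0.0025], 0.29)]
top spool [([0.5966, -0.0345, 0.0067], 0.72)]
top bottle [([0.6352, 0.1158, -0.0014], 0.65), ([0.6172, -0.1752, 0.0017], 0.59), ([0.5335, -0.0018, 0.0008], 0.51)]
top tin [([0.5411, 0.1093, -0.0006], 0.88), ([0.5328, -0.0648, 0.0012], 0.67), ([0.4329, -0.1491, -0.0006], 0.62)]
top tray [([0.5448, 0.3138, -0.0002], 0.85)]
top payoff [([0.5307, -0.3096, -0.003], 0.87), ([0.758, 0.2413, -0.0008], 0.23)]
top tape [([0.4065, 0.0456, -0.0024], 0.73)]
top mug [([0.4663, -0.5109, 0.0028], 0.72)]
{'vfov': 50.94188381480711, 'cx': 275.9192718816921, 'cy': 209.62705786553062, 'rvec': array([ 2.41132346, -0.4268004 ,  0.17270091]), 'tvec': array([-0.5923799 ,  0.11556777,  1.02248437])}
side bay [([0.5754, -0.0341, 0.0034], 0.93)]
side spool [([0.6027, -0.0346, 0.0028], 0.93)]
side bottle [([0.6203, -0.1731, 0.0021], 0.76), ([0.6309, 0.1199, -0.0004], 0.62), ([0.531, -0.0023, 0.0075], 0.6)]
side tin [([0.5407, 0.1101, 0.0007], 0.76), ([0.5369, -0.0639, 0.0063], 0.69), ([0.431, -0.1462, 0.0004], 0.59)]
side tray [([0.5387, 0.3101, 0.003], 0.81), ([0.5349, -0.0043, 0.0078], 0.44)]
side payoff [([0.5393, -0.3106, 0.0045], 0.81), ([0.4636, -0.5131, -0.001], 0.36)]
side tape [([0.4036, 0.0467, -0.0002], 0.57), ([0.5409, 0.3077, 0.0035], 0.45)]
side mug [([0.4603, -0.5147, 0.0027], 0.87)]
0.9 [0.18296465 0.54514995 0.29226727] [3.14147534e+00 1.00157584e-05 2.81779961e+00] 0.09118180992249393
```

View pics/t0.png

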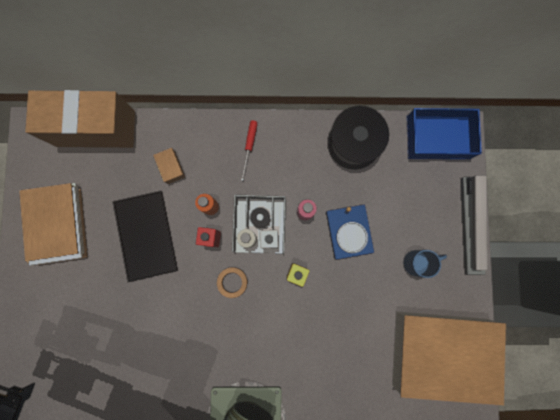

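View pics/s0.png

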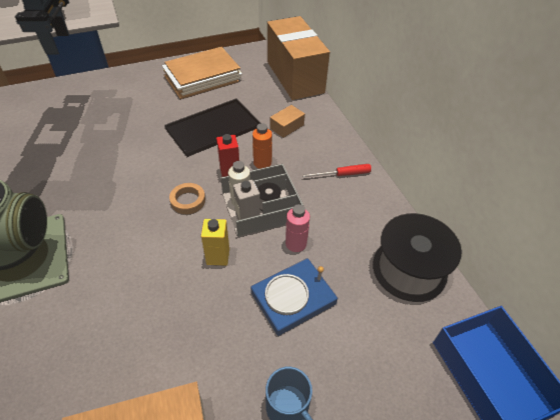

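The top view shows the bottle at about (246,239), with the grey tin beside it at (269,239) and the spool behind at (260,217). The tray is on the left at (145,237) and the pan is at (351,238). The look-alikes are red, orange, yellow and pink. Next I'll refine the poses with the masks.

Run:
```python
from h import *
im=capture('top'); 
cv2.imwrite('pics/t0c.png',cv2.resize(im[180:265,195:385,::-1],None,fx=4.2,fy=4.2,interpolation=cv2.INTER_CUBIC))
def rect(n,z,pick=0):
    m=trace('top',n)[pick]['pixels'].astype(np.uint8)
    c=max(cv2.findContours(m,0,2)[0],key=cv2.contourArea)
    P=np.array([unproj('top',*p,z)[:2] for p in c[:,0].astype(float)])
    r=cv2.minAreaRect((P*1000).astype(np.float32)); print(n,np.round(r[0],1),np.round(r[1],1),round(r[2],2)); return P
rect('tray',.014);rect('payoff',.03);rect('bay',.06)
capture('side')
for c in('top','side'):
  for n in('bottle','tin','spool'):
    for r in trace(c,n)[:4]:
        ys,xs=np.nonzero(r['pixels']); print(c,n,round(r['conf'],2),xs.mean().round(1),ys.mean().round(1),xs.min(),xs.max(),ys.min(),ys.max())
# repeat spot points
for n in 'bay spool bottle tin tray payoff'.split():
    L={'top':[], 'side':[]}
    for c in L:
        for k in range(3):
            capture(c)
            L[c].append([np.round(r['at'],4).tolist() for r in spot_point(c,n) if n not in('bottle','tin') or abs(r['at'][1]+.034)<.045])
    print(n,L)
```

```text
tray [545.1 312.6] [253.4 156.1] 12.89
payoff [ 557.3 -303.4] [152.4 127.3] 10.64
bay [578.7 -32.3] [153.  167.7] 88.25
top bottle 0.94 205.9 203.6 195 217 193 214
top bottle 0.77 305.6 209.1 296 315 199 219
top tin 0.87 207.9 236.6 196 220 227 246
top tin 0.82 269.0 238.5 260 278 229 248
top tin 0.63 297.2 273.8 286 309 263 285
top spool 0.76 259.2 216.8 250 269 207 227
side bottle 0.98 296.5 228.0 285 308 205 251
side bottle 0.93 236.8 175.8 228 249 161 203
side bottle 0.84 261.6 146.0 252 271 123 168
side bottle 0.19 287.8 394.0 265 311 366 419
side tin 0.88 215.1 241.5 200 229 219 265
side tin 0.78 226.5 151.9 216 238 134 175
side tin 0.75 246.1 199.5 233 259 180 219
side spool 0.62 268.5 191.4 258 280 183 202
bay {'top': [[[0.5744, -0.0347, 0.0044]], [[0.5804, -0.0354, 0.0033]], [[0.5749, -0.0366, 0.0026]]], 'side': [[[0.5763, -0.0364, 0.001]], [[0.5773, -0.0353, 0.0014], [0.4063, 0.0485, -0.0005]], [[0.5766, -0.037, 0.0009]]]}
spool {'top': [[[0.5955, -0.0361, 0.0047], [0.8148, 0.003, -0.002], [0.5296, -0.0623, 0.0043]], [[0.5744, -0.0352, 0.004], [0.5968, -0.035, 0.0068]], [[0
[... 346 characters left out ...]
.5338, 0.0001, 0.0068]], [[0.531, -0.0011, 0.0083]]]}
tin {'top': [[], [[0.5344, -0.0685, 0.0012]], [[0.5342, -0.0665, 0.0021], [0.5995, -0.0355, 0.0052]]], 'side': [[[0.533, -0.0634, 0.0062]], [[0.5338, -0.0641, 0.0071]], [[0.5348, -0.065, 0.0041]]]}
tray {'top': [[[0.5451, 0.3127, 0.0021], [0.6005, -0.0342, 0.0064]], [[0.5437, 0.315, 0.0002]], [[0.5443, 0.3151, -0.0002], [0.4066, 0.0442, -0.0014]]], 'side': [[[0.542, 0.3105, 0.0039]], [[0.5437, 0.3098, 0.0047]], [[0.5423, 0.3117, 0.0023]]]}
payoff {'top': [[[0.5313, -0.3124, -0.0033]], [[0.5326, -0.3123, -0.0021]], [[0.5339, -0.3109, -0.0015]]], 'side': [[[0.539, -0.3091, 0.003]], [[0.5419, -0.3091, -0.0001]], [[0.5436, -0.3077, 0.0031]]]}
```

View pics/t0c.png

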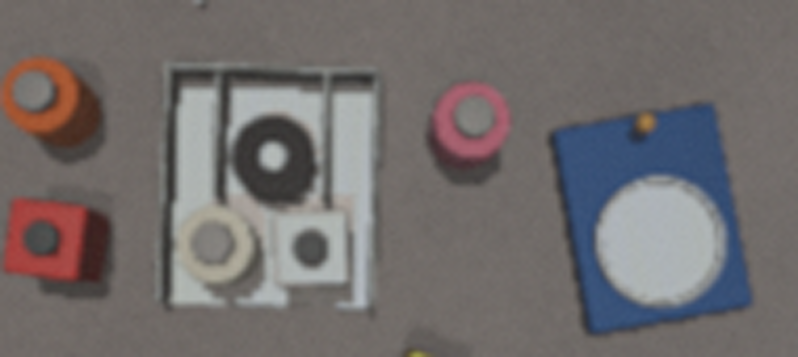

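The crop shows the bottle cap at crop (212,242), the tin cap at (312,248), the spool at (275,158), the pan at (660,241) and the post ball at (645,123). I'll unproject these and work out the yaws.

Run:
```python
from h import *
for n,u,v,z in(('bottle',212,242,.134),('tin',312,248,.132),('tinbodyTop',309,249,.116),('spool',274,158,.054),('pan',660,241,.042),('ball',645,123,.07),('bayBL',168,65,.06),('bayBR',380,70,.06),('bayFL',165,304,.06),('bayFR',374,310,.06)):
    print(n,np.round(unproj('top',(u+.5)/4.2-.5+195,(v+.5)/4.2-.5+180,z),4))
print(cam('top')[0][0,0])
```

```text
bottle [ 0.5347 -0.0014  0.134 ]
tin [ 0.5311 -0.0663  0.132 ]
tinbodyTop [ 0.531  -0.0639  0.116 ]
spool [ 0.5968 -0.0373  0.054 ]
pan [ 0.54   -0.3103  0.042 ]
ball [ 0.6209 -0.2959  0.07  ]
bayBL [0.6614 0.0373 0.06  ]
bayBR [ 0.6587 -0.1114  0.06  ]
bayFL [0.4948 0.0367 0.06  ]
bayFR [ 0.491  -0.1076  0.06  ]
393.2126127466713
```

```bash
python3 -m creep '[{"dx":0.5,"dy":-1,"rz":-0.4,"jaw":80},{"dx":0.5,"dy":-1,"rz":-0.4,"jaw":80},{"dx":0.5,"dy":-1,"rz":-0.4,"jaw":80},{"dx":0.5,"dy":-1,"rz":-0.4,"jaw":80},{"dx":0.5,"dy":-1,"rz":-0.4,"jaw":80},{"dx":0.5,"dy":-1,"rz":-0.4,"jaw":80},{"dx":0.5,"dy":-1,"rz":-0.4,"jaw":80},{"dx":0.5,"dy":-1,"rz":-0.4,"jaw":80}]' 20
python3 -m creep '[{"dx":0.5,"dy":-1,"rz":-0.4},{"dx":0.5,"dy":-1,"rz":-0.4},{"dx":0.5,"dy":-1,"rz":-0.4},{"dx":0.5,"dy":-1,"rz":-0.4},{"dx":0.5,"dy":-1,"rz":-0.4},{"dx":0.5,"dy":-1,"rz":-0.4},{"dx":0.5,"dy":-1,"rz":-0.4},{"dx":0.5,"dy":-1,"rz":-0.4}]'
python3 -m creep '[{"dx":0.4,"dy":-0.185},{"dx":0.4,"dy":-0.185},{"dx":0.4,"dy":-0.185},{"dx":0.4,"dy":-0.185},{"dx":0.4,"dy":-0.185},{"dx":0.4,"dy":-0.185}]'
```

```text
invalid input
invalid input
invalid input
```

```bash
python3 -m creep '[{"dx":0.5,"dy":-1,"dz":0,"rx":0,"ry":0,"rz":-0.4,"jaw":80},{"dx":0.5,"dy":-1,"dz":0,"rx":0,"ry":0,"rz":-0.4,"jaw":80},{"dx":0.5,"dy":-1,"dz":0,"rx":0,"ry":0,"rz":-0.4,"jaw":80},{"dx":0.5,"dy":-1,"dz":0,"rx":0,"ry":0,"rz":-0.4,"jaw":80},{"dx":0.5,"dy":-1,"dz":0,"rx":0,"ry":0,"rz":-0.4,"jaw":80},{"dx":0.5,"dy":-1,"dz":0,"rx":0,"ry":0,"rz":-0.4,"jaw":80},{"dx":0.5,"dy":-1,"dz":0,"rx":0,"ry":0,"rz":-0.4,"jaw":80},{"dx":0.5,"dy":-1,"dz":0,"rx":0,"ry":0,"rz":-0.4,"jaw":80}]' 20
```

```text
clock: 5.72
tool_pos: [0.3092, 0.2911, 0.2925]
tcp_rot: [-3.141, 0.002, 2.185]
contact_force: [-0.2, 0.8, -0.1]
opening: 0.0799
gripper_force: 0.0
```

```bash
python3 -m creep '[{"dx":0.5,"dy":-1,"dz":0,"rx":0,"ry":0,"rz":-0.4,"jaw":80},{"dx":0.5,"dy":-1,"dz":0,"rx":0,"ry":0,"rz":-0.4,"jaw":80},{"dx":0.5,"dy":-1,"dz":0,"rx":0,"ry":0,"rz":-0.4,"jaw":80},{"dx":0.5,"dy":-1,"dz":0,"rx":0,"ry":0,"rz":-0.4,"jaw":80},{"dx":0.5,"dy":-1,"dz":0,"rx":0,"ry":0,"rz":-0.4,"jaw":80},{"dx":0.5,"dy":-1,"dz":0,"rx":0,"ry":0,"rz":-0.4,"jaw":80},{"dx":0.5,"dy":-1,"dz":0,"rx":0,"ry":0,"rz":-0.4,"jaw":80},{"dx":0.5,"dy":-1,"dz":0,"rx":0,"ry":0,"rz":-0.4,"jaw":80}]'
python3 -m creep '[{"dx":0.4,"dy":-0.184,"dz":0,"rx":0,"ry":0,"rz":0,"jaw":80},{"dx":0.4,"dy":-0.184,"dz":0,"rx":0,"ry":0,"rz":0,"jaw":80},{"dx":0.4,"dy":-0.184,"dz":0,"rx":0,"ry":0,"rz":0,"jaw":80},{"dx":0.4,"dy":-0.184,"dz":0,"rx":0,"ry":0,"rz":0,"jaw":80},{"dx":0.4,"dy":-0.184,"dz":0,"rx":0,"ry":0,"rz":0,"jaw":80},{"dx":0.4,"dy":-0.184,"dz":0,"rx":0,"ry":0,"rz":0,"jaw":80}]'
```

```text
clock: 6.38
tool_pos: [0.4354, 0.0419, 0.2924]
tcp_rot: [3.139, 0.002, 1.556]
contact_force: [0.0, 0.7, 1.0]
opening: 0.0799
gripper_force: 0.0
clock: 6.88
tool_pos: [0.5322, 0.0003, 0.2919]
tcp_rot: [-3.14, -0.001, 1.562]
contact_force: [-0.7, 1.3, -0.0]
opening: 0.0798
gripper_force: 0.0
```

```bash
python3 -m creep '[{"dx":0,"dy":0,"dz":-0.15,"rx":0,"ry":0,"rz":0,"jaw":80},{"dx":0,"dy":0,"dz":-0.3,"rx":0,"ry":0,"rz":0,"jaw":80},{"dx":0,"dy":0,"dz":-0.4,"rx":0,"ry":0,"rz":0,"jaw":80},{"dx":0,"dy":0,"dz":-0.48,"rx":0,"ry":0,"rz":0,"jaw":80},{"dx":0,"dy":0,"dz":-0.53,"rx":0,"ry":0,"rz":0,"jaw":80},{"dx":0,"dy":0,"dz":-0.548,"rx":0,"ry":0,"rz":0,"jaw":80},{"dx":0,"dy":0,"dz":-0.548,"rx":0,"ry":0,"rz":0,"jaw":80},{"dx":0,"dy":0,"dz":-0.548,"rx":0,"ry":0,"rz":0,"jaw":80}]'
python3 - <<'E'
from h import *
im=save('side','s1.png'); cv2.imwrite('pics/s1c.png',cv2.resize(im[120:260,170:330,::-1],None,fx=4,fy=4))
E
```

```text
clock: 7.55
tool_pos: [0.5329, -0.0002, 0.1562]
tcp_rot: [3.14, -0.0, 1.562]
contact_force: [-0.5, -0.2, -0.1]
opening: 0.0798
gripper_force: 0.0
```

View pics/s1c.png

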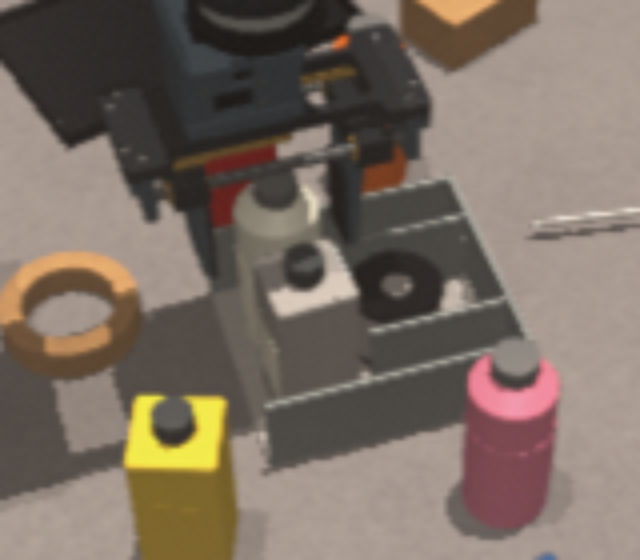

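The fingers straddle the bottle, at about crop (205,220) and (345,190). Closing.

```bash
python3 -m creep '[{"dx":0,"dy":0,"dz":0,"rx":0,"ry":0,"rz":0,"jaw":45},{"dx":0,"dy":0,"dz":0,"rx":0,"ry":0,"rz":0,"jaw":45},{"dx":0,"dy":0,"dz":0,"rx":0,"ry":0,"rz":0,"jaw":45},{"dx":0,"dy":0,"dz":0,"rx":0,"ry":0,"rz":0,"jaw":45},{"dx":0,"dy":0,"dz":0,"rx":0,"ry":0,"rz":0,"jaw":45},{"dx":0,"dy":0,"dz":0,"rx":0,"ry":0,"rz":0,"jaw":45}]' 20
```

```text
clock: 8.1
tool_pos: [0.5334, -0.0009, 0.1557]
tcp_rot: [3.14, -0.0, 1.561]
contact_force: [0.5, -0.3, 2.4]
opening: 0.0514
gripper_force: 20.0
```

```bash
python3 -m creep '[{"dx":0,"dy":0,"dz":0.05,"rx":0,"ry":0,"rz":0,"jaw":45},{"dx":0,"dy":0,"dz":0.15,"rx":0,"ry":0,"rz":0,"jaw":45},{"dx":0,"dy":0,"dz":0.27,"rx":0,"ry":0,"rz":0,"jaw":45},{"dx":0,"dy":0,"dz":0.39,"rx":0,"ry":0,"rz":0,"jaw":45},{"dx":0,"dy":0,"dz":0.5,"rx":0,"ry":0,"rz":0,"jaw":45},{"dx":0,"dy":0,"dz":0.6,"rx":0,"ry":0,"rz":0,"jaw":45},{"dx":0,"dy":0,"dz":0.66,"rx":0,"ry":0,"rz":0,"jaw":45},{"dx":0,"dy":0,"dz":0.66,"rx":0,"ry":0,"rz":0,"jaw":45}]'
python3 -m creep '[{"dx":0.01,"dy":0.05,"dz":0,"rx":0,"ry":0,"rz":0.01,"jaw":45},{"dx":0.03,"dy":0.15,"dz":0,"rx":0,"ry":0,"rz":0.02,"jaw":45},{"dx":0.05,"dy":0.27,"dz":0,"rx":0,"ry":0,"rz":0.03,"jaw":45},{"dx":0.08,"dy":0.39,"dz":0,"rx":0,"ry":0,"rz":0.05,"jaw":45},{"dx":0.1,"dy":0.51,"dz":0,"rx":0,"ry":0,"rz":0.06,"jaw":45},{"dx":0.12,"dy":0.63,"dz":0,"rx":0,"ry":0,"rz":0.08,"jaw":45},{"dx":0.14,"dy":0.75,"dz":0,"rx":0,"ry":0,"rz":0.1,"jaw":45},{"dx":0.16,"dy":0.87,"dz":0,"rx":0,"ry":0,"rz":0.12,"jaw":45},{"dx":0.18,"dy":0.95,"dz":0,"rx":0,"ry":0,"rz":0.14,"jaw":45},{"dx":0.19,"dy":1,"dz":0,"rx":0,"ry":0,"rz":0.15,"jaw":45}]'
python3 -m creep '[{"dx":0.01,"dy":0.1,"dz":0,"rx":0,"ry":0,"rz":0,"jaw":45},{"dx":0.03,"dy":0.2,"dz":0,"rx":0,"ry":0,"rz":0,"jaw":45},{"dx":0.05,"dy":0.27,"dz":0,"rx":0,"ry":0,"rz":0,"jaw":45},{"dx":0.05,"dy":0.296,"dz":0,"rx":0,"ry":0,"rz":0,"jaw":45},{"dx":0.05,"dy":0.296,"dz":0,"rx":0,"ry":0,"rz":0,"jaw":45},{"dx":0.05,"dy":0.296,"dz":0,"rx":0,"ry":0,"rz":0,"jaw":45}]'
```

```text
clock: 8.77
tool_pos: [0.534, -0.0009, 0.3234]
tcp_rot: [3.135, 0.0, 1.561]
contact_force: [0.6, 0.6, -2.2]
opening: 0.0516
gripper_force: 20.0
clock: 9.6
tool_pos: [0.5797, 0.2523, 0.317]
tcp_rot: [-3.137, -0.0, 1.801]
contact_force: [0.6, 0.3, -3.4]
opening: 0.0517
gripper_force: 20.0
clock: 10.1
tool_pos: [0.5924, 0.3225, 0.319]
tcp_rot: [-3.139, 0.002, 1.797]
contact_force: [1.1, 0.1, -1.8]
opening: 0.0512
gripper_force: 20.0
```

```bash
python3 -m creep '[{"dx":0,"dy":0,"dz":-0.1,"rx":0,"ry":0,"rz":0,"jaw":45},{"dx":0,"dy":0,"dz":-0.22,"rx":0,"ry":0,"rz":0,"jaw":45},{"dx":0,"dy":0,"dz":-0.34,"rx":0,"ry":0,"rz":0,"jaw":45},{"dx":0,"dy":0,"dz":-0.45,"rx":0,"ry":0,"rz":0,"jaw":45},{"dx":0,"dy":0,"dz":-0.54,"rx":0,"ry":0,"rz":0,"jaw":45},{"dx":0,"dy":0,"dz":-0.6,"rx":0,"ry":0,"rz":0,"jaw":45},{"dx":0,"dy":0,"dz":-0.63,"rx":0,"ry":0,"rz":0,"jaw":45},{"dx":0,"dy":0,"dz":-0.645,"rx":0,"ry":0,"rz":0,"jaw":45},{"dx":0,"dy":0,"dz":-0.656,"rx":0,"ry":0,"rz":0,"jaw":45},{"dx":0,"dy":0,"dz":-0.656,"rx":0,"ry":0,"rz":0,"jaw":45},{"dx":0,"dy":0,"dz":-0.656,"rx":0,"ry":0,"rz":0,"jaw":45}]'
```

```text
clock: 11.02
tool_pos: [0.5935, 0.3232, 0.1575]
tcp_rot: [3.139, -0.0, 1.797]
contact_force: [0.4, 1.3, -1.7]
opening: 0.0516
gripper_force: 20.0
```

Run:
```python
from h import *
im=save('side','s2.png'); cv2.imwrite('pics/s2c.png',cv2.resize(im[50:200,120:320,::-1],None,fx=3.5,fy=3.5))
```

```text
(no output)
```

View pics/s2c.png

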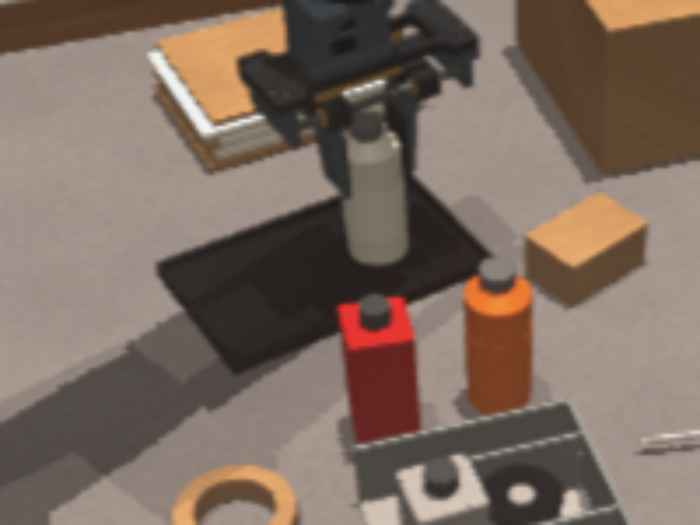

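The bottle is held over the tray's far half, upright, with its base at crop (375,262). I'll lower it the last 2 mm and release.

```bash
python3 -m creep '[{"dx":0,"dy":0,"dz":-0.004,"rx":0,"ry":0,"rz":0,"jaw":45},{"dx":0,"dy":0,"dz":-0.006,"rx":0,"ry":0,"rz":0,"jaw":45},{"dx":0,"dy":0,"dz":-0.006,"rx":0,"ry":0,"rz":0,"jaw":45},{"dx":0,"dy":0,"dz":-0.006,"rx":0,"ry":0,"rz":0,"jaw":45}]'
python3 -m creep '[{"dx":0,"dy":0,"dz":0,"rx":0,"ry":0,"rz":0,"jaw":55},{"dx":0,"dy":0,"dz":0,"rx":0,"ry":0,"rz":0,"jaw":62},{"dx":0,"dy":0,"dz":0,"rx":0,"ry":0,"rz":0,"jaw":74},{"dx":0,"dy":0,"dz":0,"rx":0,"ry":0,"rz":0,"jaw":74},{"dx":0,"dy":0,"dz":0,"rx":0,"ry":0,"rz":0,"jaw":74},{"dx":0,"dy":0,"dz":0.1,"rx":0,"ry":0,"rz":0,"jaw":74},{"dx":0,"dy":0,"dz":0.22,"rx":0,"ry":0,"rz":0,"jaw":74},{"dx":0,"dy":0,"dz":0.35,"rx":0,"ry":0,"rz":0,"jaw":74},{"dx":0,"dy":0,"dz":0.46,"rx":0,"ry":0,"rz":0,"jaw":74},{"dx":0,"dy":0,"dz":0.52,"rx":0,"ry":0,"rz":0,"jaw":74},{"dx":0,"dy":0,"dz":0.54,"rx":0,"ry":0,"rz":0,"jaw":74}]'
```

```text
clock: 11.4
tool_pos: [0.5933, 0.3234, 0.1557]
tcp_rot: [3.14, -0.0, 1.797]
contact_force: [-0.2, -0.4, 1.0]
opening: 0.0515
gripper_force: 20.0
clock: 12.32
tool_pos: [0.5938, 0.3236, 0.2937]
tcp_rot: [3.135, -0.002, 1.797]
contact_force: [-0.4, 0.0, -0.1]
opening: 0.0738
gripper_force: 0.0
```

```bash
python3 -m creep '[{"dx":-0.15,"dy":-1,"dz":0,"rx":0,"ry":0,"rz":-0.1,"jaw":80},{"dx":-0.15,"dy":-1,"dz":0,"rx":0,"ry":0,"rz":-0.1,"jaw":80},{"dx":-0.15,"dy":-1,"dz":0,"rx":0,"ry":0,"rz":-0.1,"jaw":80},{"dx":-0.15,"dy":-1,"dz":0,"rx":0,"ry":0,"rz":-0.1,"jaw":80},{"dx":-0.15,"dy":-1,"dz":0,"rx":0,"ry":0,"rz":-0.1,"jaw":80},{"dx":-0.15,"dy":-1,"dz":0,"rx":0,"ry":0,"rz":-0.1,"jaw":80},{"dx":-0.15,"dy":-1,"dz":0,"rx":0,"ry":0,"rz":-0.1,"jaw":80}]'
python3 -m creep '[{"dx":-0.088,"dy":-0.552,"dz":0,"rx":0,"ry":0,"rz":-0.05,"jaw":80},{"dx":-0.088,"dy":-0.552,"dz":0,"rx":0,"ry":0,"rz":-0.05,"jaw":80},{"dx":-0.088,"dy":-0.552,"dz":0,"rx":0,"ry":0,"rz":-0.05,"jaw":80},{"dx":-0.088,"dy":-0.552,"dz":0,"rx":0,"ry":0,"rz":-0.05,"jaw":80},{"dx":-0.088,"dy":-0.552,"dz":0,"rx":0,"ry":0,"rz":-0.05,"jaw":80},{"dx":-0.088,"dy":-0.552,"dz":0,"rx":0,"ry":0,"rz":-0.05,"jaw":80},{"dx":-0.088,"dy":-0.552,"dz":0,"rx":0,"ry":0,"rz":-0.05,"jaw":80}]'
```

```text
clock: 12.9
tool_pos: [0.5536, 0.0673, 0.2888]
tcp_rot: [-3.138, 0.004, 1.635]
contact_force: [0.1, 0.9, -0.0]
opening: 0.0799
gripper_force: 0.0
clock: 13.48
tool_pos: [0.5335, -0.0639, 0.2892]
tcp_rot: [-3.141, -0.001, 1.562]
contact_force: [0.8, -0.4, 0.7]
opening: 0.08
gripper_force: 0.0
```

Run:
```python
from h import *
for c in('top','side'):
    capture(c)
    for n in('bottle','tin','spool'): print(c,n,[(np.round(r['at'],4).tolist(),round(r['conf'],2)) for r in spot_point(c,n)][:5])
```

```text
top bottle [([0.6329, 0.1162, -0.0013], 0.9), ([0.619, -0.178, 0.0004], 0.72), ([0.5899, 0.3218, 0.0022], 0.66)]
top tin [([0.5435, 0.109, 0.0009], 0.66), ([0.4351, -0.1455, -0.0001], 0.52)]
top spool [([0.593, 0.3213, 0.004], 0.34)]
side bottle [([0.6227, -0.1716, 0.0008], 0.67), ([0.6329, 0.12, -0.0022], 0.66)]
side tin [([0.5401, 0.1123, -0.0014], 0.87), ([0.4315, -0.1447, -0.0007], 0.86), ([0.5317, -0.065, 0.0087], 0.75)]
side spool [([0.5997, -0.037, 0.002], 0.81), ([0.4059, 0.0458, -0.001], 0.33)]
```

```bash
python3 -m creep '[{"dx":0,"dy":0,"dz":-0.15,"rx":0,"ry":0,"rz":0,"jaw":80},{"dx":0,"dy":0,"dz":-0.3,"rx":0,"ry":0,"rz":0,"jaw":80},{"dx":0,"dy":0,"dz":-0.4,"rx":0,"ry":0,"rz":0,"jaw":80},{"dx":0,"dy":0,"dz":-0.48,"rx":0,"ry":0,"rz":0,"jaw":80},{"dx":0,"dy":0,"dz":-0.538,"rx":0,"ry":0,"rz":0,"jaw":80},{"dx":0,"dy":0,"dz":-0.538,"rx":0,"ry":0,"rz":0,"jaw":80},{"dx":0,"dy":0,"dz":-0.538,"rx":0,"ry":0,"rz":0,"jaw":60},{"dx":0,"dy":0,"dz":-0.538,"rx":0,"ry":0,"rz":0,"jaw":40},{"dx":0,"dy":0,"dz":-0.538,"rx":0,"ry":0,"rz":0,"jaw":40},{"dx":0,"dy":0,"dz":-0.538,"rx":0,"ry":0,"rz":0,"jaw":40},{"dx":0,"dy":0,"dz":-0.538,"rx":0,"ry":0,"rz":0,"jaw":40},{"dx":0,"dy":0,"dz":-0.538,"rx":0,"ry":0,"rz":0,"jaw":40}]' 20
```

```text
clock: 14.88
tool_pos: [0.5337, -0.0649, 0.1562]
tcp_rot: [3.14, 0.0, 1.561]
contact_force: [-0.5, 0.1, 4.1]
opening: 0.05
gripper_force: 19.9
```

```bash
python3 -m creep '[{"dx":0,"dy":0,"dz":0.05,"rx":0,"ry":0,"rz":0,"jaw":40},{"dx":0,"dy":0,"dz":0.15,"rx":0,"ry":0,"rz":0,"jaw":40},{"dx":0,"dy":0,"dz":0.27,"rx":0,"ry":0,"rz":0,"jaw":40},{"dx":0,"dy":0,"dz":0.39,"rx":0,"ry":0,"rz":0,"jaw":40},{"dx":0,"dy":0,"dz":0.5,"rx":0,"ry":0,"rz":0,"jaw":40},{"dx":0,"dy":0,"dz":0.6,"rx":0,"ry":0,"rz":0,"jaw":40},{"dx":0,"dy":0,"dz":0.66,"rx":0,"ry":0,"rz":0,"jaw":40},{"dx":0,"dy":0,"dz":0.66,"rx":0,"ry":0,"rz":0,"jaw":40}]'
python3 -m creep '[{"dx":-0.01,"dy":0.05,"dz":0,"rx":0,"ry":0,"rz":0.01,"jaw":40},{"dx":-0.02,"dy":0.15,"dz":0,"rx":0,"ry":0,"rz":0.02,"jaw":40},{"dx":-0.03,"dy":0.27,"dz":0,"rx":0,"ry":0,"rz":0.03,"jaw":40},{"dx":-0.04,"dy":0.39,"dz":0,"rx":0,"ry":0,"rz":0.05,"jaw":40},{"dx":-0.05,"dy":0.51,"dz":0,"rx":0,"ry":0,"rz":0.06,"jaw":40},{"dx":-0.06,"dy":0.63,"dz":0,"rx":0,"ry":0,"rz":0.08,"jaw":40},{"dx":-0.07,"dy":0.75,"dz":0,"rx":0,"ry":0,"rz":0.1,"jaw":40},{"dx":-0.08,"dy":0.87,"dz":0,"rx":0,"ry":0,"rz":0.12,"jaw":40},{"dx":-0.1,"dy":0.95,"dz":0,"rx":0,"ry":0,"rz":0.14,"jaw":40},{"dx":-0.1,"dy":1,"dz":0,"rx":0,"ry":0,"rz":0.15,"jaw":40}]'
python3 -m creep '[{"dx":-0.01,"dy":0.1,"dz":0,"rx":0,"ry":0,"rz":0,"jaw":40},{"dx":-0.03,"dy":0.2,"dz":0,"rx":0,"ry":0,"rz":0,"jaw":40},{"dx":-0.04,"dy":0.3,"dz":0,"rx":0,"ry":0,"rz":0,"jaw":40},{"dx":-0.05,"dy":0.4,"dz":0,"rx":0,"ry":0,"rz":0,"jaw":40},{"dx":-0.053,"dy":0.463,"dz":0,"rx":0,"ry":0,"rz":0,"jaw":40},{"dx":-0.053,"dy":0.463,"dz":0,"rx":0,"ry":0,"rz":0,"jaw":40},{"dx":-0.053,"dy":0.463,"dz":0,"rx":0,"ry":0,"rz":0,"jaw":40}]'
python3 -m creep '[{"dx":0,"dy":0,"dz":-0.1,"rx":0,"ry":0,"rz":0,"jaw":40},{"dx":0,"dy":0,"dz":-0.22,"rx":0,"ry":0,"rz":0,"jaw":40},{"dx":0,"dy":0,"dz":-0.34,"rx":0,"ry":0,"rz":0,"jaw":40},{"dx":0,"dy":0,"dz":-0.45,"rx":0,"ry":0,"rz":0,"jaw":40},{"dx":0,"dy":0,"dz":-0.54,"rx":0,"ry":0,"rz":0,"jaw":40},{"dx":0,"dy":0,"dz":-0.6,"rx":0,"ry":0,"rz":0,"jaw":40},{"dx":0,"dy":0,"dz":-0.63,"rx":0,"ry":0,"rz":0,"jaw":40},{"dx":0,"dy":0,"dz":-0.645,"rx":0,"ry":0,"rz":0,"jaw":40},{"dx":0,"dy":0,"dz":-0.656,"rx":0,"ry":0,"rz":0,"jaw":40},{"dx":0,"dy":0,"dz":-0.66,"rx":0,"ry":0,"rz":0,"jaw":40},{"dx":0,"dy":0,"dz":-0.66,"rx":0,"ry":0,"rz":0,"jaw":40},{"dx":0,"dy":0,"dz":-0.66,"rx":0,"ry":0,"rz":0,"jaw":40}]'
```

```text
clock: 15.55
tool_pos: [0.5346, -0.065, 0.3239]
tcp_rot: [3.134, 0.001, 1.561]
contact_force: [2.1, 0.0, -2.4]
opening: 0.0503
gripper_force: 19.9
clock: 16.38
tool_pos: [0.5063, 0.1876, 0.318]
tcp_rot: [-3.137, -0.001, 1.801]
contact_force: [-0.2, -0.4, -1.8]
opening: 0.0503
gripper_force: 19.9
clock: 16.97
tool_pos: [0.4949, 0.3009, 0.3191]
tcp_rot: [-3.14, 0.002, 1.798]
contact_force: [0.2, -0.5, -2.0]
opening: 0.0508
gripper_force: 19.9
clock: 17.97
tool_pos: [0.4957, 0.3011, 0.1563]
tcp_rot: [3.139, -0.001, 1.797]
contact_force: [0.8, -0.1, 0.1]
opening: 0.0499
gripper_force: 19.9
```

```bash
python3 -m creep '[{"dx":0,"dy":0,"dz":-0.002,"rx":0,"ry":0,"rz":0,"jaw":40},{"dx":0,"dy":0,"dz":-0.002,"rx":0,"ry":0,"rz":0,"jaw":40},{"dx":0,"dy":0,"dz":-0.002,"rx":0,"ry":0,"rz":0,"jaw":55},{"dx":0,"dy":0,"dz":-0.002,"rx":0,"ry":0,"rz":0,"jaw":70},{"dx":0,"dy":0,"dz":-0.002,"rx":0,"ry":0,"rz":0,"jaw":70},{"dx":0,"dy":0,"dz":-0.002,"rx":0,"ry":0,"rz":0,"jaw":70},{"dx":0,"dy":0,"dz":0.1,"rx":0,"ry":0,"rz":0,"jaw":70},{"dx":0,"dy":0,"dz":0.22,"rx":0,"ry":0,"rz":0,"jaw":70},{"dx":0,"dy":0,"dz":0.35,"rx":0,"ry":0,"rz":0,"jaw":70},{"dx":0,"dy":0,"dz":0.46,"rx":0,"ry":0,"rz":0,"jaw":70},{"dx":0,"dy":0,"dz":0.54,"rx":0,"ry":0,"rz":0,"jaw":70},{"dx":0,"dy":0,"dz":0.54,"rx":0,"ry":0,"rz":0,"jaw":70}]'
python3 - <<'E'
from h import *
for c in('top','side'):
    im=save(c,c+'3.png')
    for n in('bottle','tin','spool','bay'): print(c,n,[(np.round(r['at'],4).tolist(),round(r['conf'],2)) for r in spot_point(c,n)][:5])
cv2.imwrite('pics/s3c.png',cv2.resize(im[50:250,110:330,::-1],None,fx=3,fy=3))
E
```

```text
clock: 18.97
tool_pos: [0.4968, 0.3019, 0.2951]
tcp_rot: [3.132, -0.003, 1.797]
contact_force: [0.2, -0.4, 0.9]
opening: 0.07
gripper_force: 0.0
top bottle [([0.5937, 0.3218, 0.0024], 0.84), ([0.6338, 0.1181, -0.0016], 0.79), ([0.6215, -0.175, 0.0017], 0.65)]
top tin [([0.4959, 0.3033, 0.0004], 0.95), ([0.542, 0.1137, 0.0032], 0.89), ([0.4334, -0.1517, 0.0021], 0.78)]
top spool [([0.5974, -0.035, 0.0043], 0.87)]
top bay [([0.5759, -0.0357, 0.0019], 0.57)]
side bottle [([0.6328, 0.1192, -0.0018], 0.82), ([0.5899, 0.321, 0.008], 0.62), ([0.6208, -0.1775, 0.0032], 0.59)]
side tin [([0.4988, 0.3026, 0.0082], 0.95), ([0.4314, -0.148, -0.0008], 0.93), ([0.5387, 0.1101, 0.0009], 0.89)]
side spool [([0.6005, -0.0377, 0.0016], 0.65)]
side bay [([0.5772, -0.0369, 0.003], 0.69)]
```

View pics/s3c.png

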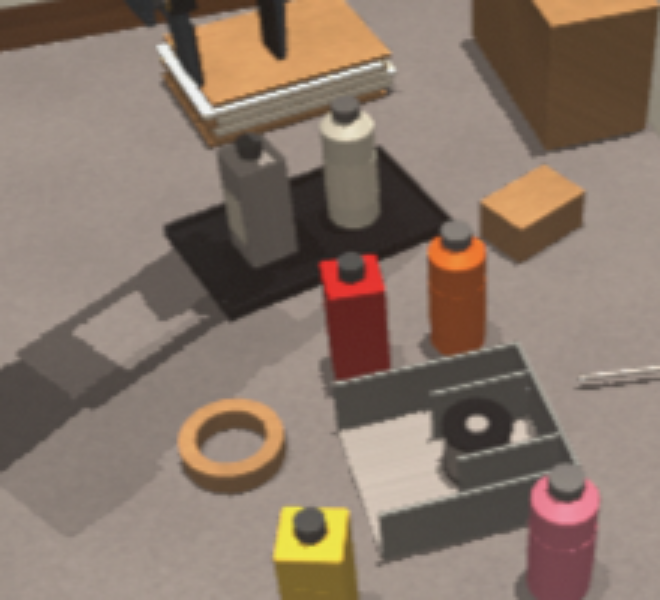

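Both stand upright on the tray and the spool is untouched, visible at crop (478,425). On to the spool.

```bash
python3 -m creep '[{"dx":0.3,"dy":-1,"dz":0,"rx":0,"ry":0,"rz":-0.1,"jaw":74},{"dx":0.3,"dy":-1,"dz":0,"rx":0,"ry":0,"rz":-0.1,"jaw":74},{"dx":0.3,"dy":-1,"dz":0,"rx":0,"ry":0,"rz":-0.1,"jaw":74},{"dx":0.3,"dy":-1,"dz":0,"rx":0,"ry":0,"rz":-0.1,"jaw":74},{"dx":0.3,"dy":-1,"dz":0,"rx":0,"ry":0,"rz":-0.1,"jaw":74},{"dx":0.3,"dy":-1,"dz":0,"rx":0,"ry":0,"rz":-0.1,"jaw":74},{"dx":0.3,"dy":-1,"dz":0,"rx":0,"ry":0,"rz":-0.1,"jaw":74}]'
python3 -m creep '[{"dx":0.115,"dy":-0.349,"dz":0,"rx":0,"ry":0,"rz":-0.053,"jaw":74},{"dx":0.115,"dy":-0.349,"dz":0,"rx":0,"ry":0,"rz":-0.053,"jaw":74},{"dx":0.115,"dy":-0.349,"dz":0,"rx":0,"ry":0,"rz":-0.053,"jaw":74},{"dx":0.115,"dy":-0.349,"dz":0,"rx":0,"ry":0,"rz":-0.053,"jaw":74},{"dx":0.115,"dy":-0.349,"dz":-0.2,"rx":0,"ry":0,"rz":-0.053,"jaw":74},{"dx":0.115,"dy":-0.349,"dz":-0.4,"rx":0,"ry":0,"rz":-0.053,"jaw":74},{"dx":0.115,"dy":-0.349,"dz":-0.48,"rx":0,"ry":0,"rz":-0.053,"jaw":74},{"dx":0.115,"dy":-0.349,"dz":-0.5,"rx":0,"ry":0,"rz":-0.053,"jaw":74},{"dx":0.115,"dy":-0.349,"dz":-0.5,"rx":0,"ry":0,"rz":-0.053,"jaw":74}]'
python3 - <<'E'
from h import *
im=save('side','s4.png')
cv2.imwrite('pics/s4c.png',cv2.resize(im[120:260,190:350,::-1],None,fx=4,fy=4))
E
```

```text
clock: 20.05
tool_pos: [0.5714, 0.0458, 0.29]
tcp_rot: [3.141, 0.003, 1.635]
contact_force: [0.1, 0.8, -0.1]
opening: 0.0744
gripper_force: 0.0
clock: 20.8
tool_pos: [0.5974, -0.0347, 0.1632]
tcp_rot: [-3.136, -0.001, 1.558]
contact_force: [0.2, -0.1, 0.3]
opening: 0.0741
gripper_force: 0.0
```

View pics/s4c.png

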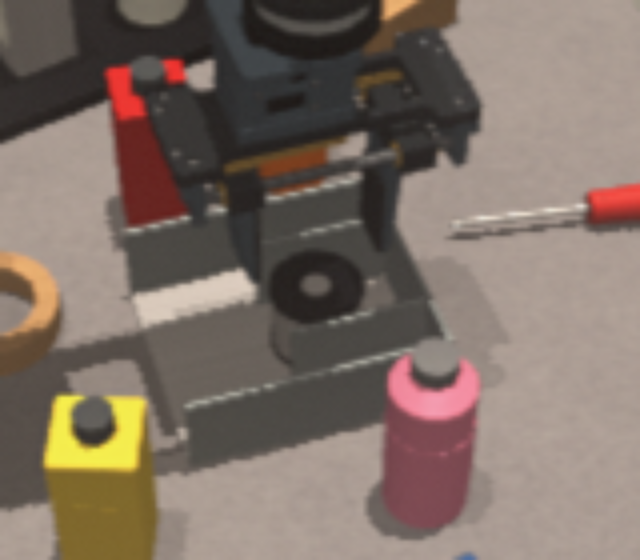

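The fingers are ahead of and behind the spool, at crop (255,278) and (385,245), with the spool at (317,285). Descending gently.

```bash
python3 -m creep '[{"dx":0,"dy":0,"dz":-0.05,"rx":0,"ry":0,"rz":0,"jaw":74},{"dx":0,"dy":0,"dz":-0.1,"rx":0,"ry":0,"rz":0,"jaw":74},{"dx":0,"dy":0,"dz":-0.14,"rx":0,"ry":0,"rz":0,"jaw":74},{"dx":0,"dy":0,"dz":-0.16,"rx":0,"ry":0,"rz":0,"jaw":74},{"dx":0,"dy":0,"dz":-0.16,"rx":0,"ry":0,"rz":0,"jaw":74}]'
python3 -m creep '[{"dx":0,"dy":0,"dz":-0.03,"rx":0,"ry":0,"rz":0,"jaw":74},{"dx":0,"dy":0,"dz":-0.06,"rx":0,"ry":0,"rz":0,"jaw":74},{"dx":0,"dy":0,"dz":-0.09,"rx":0,"ry":0,"rz":0,"jaw":74},{"dx":0,"dy":0,"dz":-0.12,"rx":0,"ry":0,"rz":0,"jaw":74},{"dx":0,"dy":0,"dz":-0.124,"rx":0,"ry":0,"rz":0,"jaw":74},{"dx":0,"dy":0,"dz":-0.124,"rx":0,"ry":0,"rz":0,"jaw":74}]'
```

```text
clock: 21.27
tool_pos: [0.5992, -0.0361, 0.1258]
tcp_rot: [3.141, -0.0, 1.557]
contact_force: [-0.9, -0.5, -1.1]
opening: 0.074
gripper_force: 0.0
clock: 21.77
tool_pos: [0.5985, -0.0364, 0.0934]
tcp_rot: [-3.14, -0.0, 1.556]
contact_force: [-0.1, -0.5, 0.5]
opening: 0.0739
gripper_force: 0.0
```

```bash
python3 -m creep '[{"dx":0,"dy":0,"dz":0,"rx":0,"ry":0,"rz":0,"jaw":60},{"dx":0,"dy":0,"dz":0,"rx":0,"ry":0,"rz":0,"jaw":50},{"dx":0,"dy":0,"dz":0,"rx":0,"ry":0,"rz":0,"jaw":50},{"dx":0,"dy":0,"dz":0,"rx":0,"ry":0,"rz":0,"jaw":50},{"dx":0,"dy":0,"dz":0,"rx":0,"ry":0,"rz":0,"jaw":50}]' 35
python3 -m creep '[{"dx":0,"dy":0,"dz":0.04,"rx":0,"ry":0,"rz":0,"jaw":50},{"dx":0,"dy":0,"dz":0.12,"rx":0,"ry":0,"rz":0,"jaw":50},{"dx":0,"dy":0,"dz":0.22,"rx":0,"ry":0,"rz":0,"jaw":50},{"dx":0,"dy":0,"dz":0.34,"rx":0,"ry":0,"rz":0,"jaw":50},{"dx":0,"dy":0,"dz":0.46,"rx":0,"ry":0,"rz":0,"jaw":50},{"dx":0,"dy":0,"dz":0.58,"rx":0,"ry":0,"rz":0,"jaw":50},{"dx":0,"dy":0,"dz":0.66,"rx":0,"ry":0,"rz":0,"jaw":50},{"dx":0,"dy":0,"dz":0.7,"rx":0,"ry":0,"rz":0,"jaw":50},{"dx":0,"dy":0,"dz":0.7,"rx":0,"ry":0,"rz":0,"jaw":50}]'
```

```text
clock: 22.18
tool_pos: [0.5993, -0.0364, 0.0946]
tcp_rot: [3.14, 0.0, 1.556]
contact_force: [0.8, -0.1, 0.9]
opening: 0.0582
gripper_force: 35.0
clock: 22.93
tool_pos: [0.5995, -0.0364, 0.2718]
tcp_rot: [3.137, 0.0, 1.556]
contact_force: [-0.3, -0.7, -4.5]
opening: 0.0582
gripper_force: 35.0
```

```bash
python3 -m creep '[{"dx":-0.01,"dy":-0.04,"dz":0,"rx":0,"ry":0,"rz":-0.03,"jaw":50},{"dx":-0.02,"dy":-0.12,"dz":0,"rx":0,"ry":0,"rz":-0.1,"jaw":50},{"dx":-0.04,"dy":-0.21,"dz":0,"rx":0,"ry":0,"rz":-0.17,"jaw":50},{"dx":-0.06,"dy":-0.3,"dz":0,"rx":0,"ry":0,"rz":-0.24,"jaw":50},{"dx":-0.08,"dy":-0.4,"dz":0,"rx":0,"ry":0,"rz":-0.31,"jaw":50},{"dx":-0.1,"dy":-0.5,"dz":0,"rx":0,"ry":0,"rz":-0.38,"jaw":50},{"dx":-0.12,"dy":-0.6,"dz":0,"rx":0,"ry":0,"rz":-0.45,"jaw":50},{"dx":-0.14,"dy":-0.7,"dz":0,"rx":0,"ry":0,"rz":-0.52,"jaw":50},{"dx":-0.16,"dy":-0.79,"dz":0,"rx":0,"ry":0,"rz":-0.59,"jaw":50},{"dx":-0.18,"dy":-0.87,"dz":0,"rx":0,"ry":0,"rz":-0.66,"jaw":50},{"dx":-0.2,"dy":-0.94,"dz":0,"rx":0,"ry":0,"rz":-0.73,"jaw":50},{"dx":-0.22,"dy":-1,"dz":0,"rx":0,"ry":0,"rz":-0.8,"jaw":50}]'
python3 -m creep '[{"dx":-0.018,"dy":-0.05,"dz":0,"rx":0,"ry":0,"rz":-0.05,"jaw":50},{"dx":-0.018,"dy":-0.095,"dz":0,"rx":0,"ry":0,"rz":-0.076,"jaw":50},{"dx":-0.018,"dy":-0.095,"dz":0,"rx":0,"ry":0,"rz":-0.076,"jaw":50},{"dx":-0.018,"dy":-0.095,"dz":-0.1,"rx":0,"ry":0,"rz":-0.076,"jaw":50},{"dx":-0.018,"dy":-0.095,"dz":-0.22,"rx":0,"ry":0,"rz":-0.076,"jaw":50},{"dx":-0.018,"dy":-0.095,"dz":-0.33,"rx":0,"ry":0,"rz":-0.076,"jaw":50},{"dx":-0.018,"dy":-0.095,"dz":-0.4,"rx":0,"ry":0,"rz":-0.076,"jaw":50},{"dx":-0.018,"dy":-0.095,"dz":-0.44,"rx":0,"ry":0,"rz":-0.076,"jaw":50},{"dx":-0.018,"dy":-0.095,"dz":-0.44,"rx":0,"ry":0,"rz":-0.076,"jaw":50},{"dx":-0.018,"dy":-0.095,"dz":-0.44,"rx":0,"ry":0,"rz":-0.076,"jaw":50}]'
python3 - <<'E'
from h import *
im=save('side','s5.png')
cv2.imwrite('pics/s5c.png',cv2.resize(im[220:360,210:370,::-1],None,fx=4,fy=4))
E
```

```text
clock: 23.93
tool_pos: [0.5426, -0.2873, 0.2666]
tcp_rot: [-3.138, 0.004, 0.294]
contact_force: [0.3, 0.5, -3.5]
opening: 0.0586
gripper_force: 35.0
clock: 24.77
tool_pos: [0.5395, -0.3097, 0.1589]
tcp_rot: [-3.141, 0.001, 0.181]
contact_force: [0.5, -0.3, -3.3]
opening: 0.0586
gripper_force: 35.0
```

View pics/s5c.png

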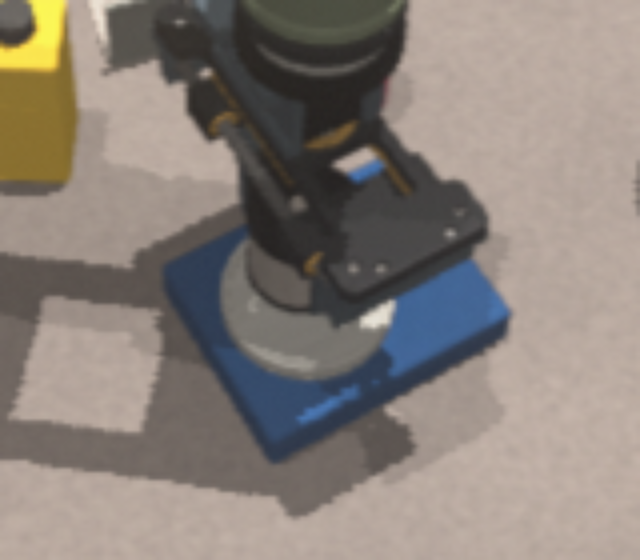

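Run:
```python
from h import *
for p in((.5395,-.31,.042),(.5395,-.31,.069)):
    a=np.linspace(0,2*np.pi,180)
    r=.044 if p[2]<.05 else .03
    q=np.array([(proj('side',(p[0]+r*np.cos(t),p[1]+r*np.sin(t),p[2]))-[210,220]+.5)*4 for t in a])
    print(p,q.min(0).round(),q.max(0).round())
capture('top')
for c in('top','side'): print(c,[np.round(r['at'],4).tolist() for r in spot_point(c,'spool')][:2],[np.round(r['at'],4).tolist() for r in spot_point(c,'payoff')][:2])
```

```text
(0.5395, -0.31, 0.042) [223. 216.] [390. 363.]
(0.5395, -0.31, 0.069) [250. 211.] [367. 313.]
top [] []
side [[0.5382, -0.3093, 0.066]] [[0.5416, -0.3089, 0.0026]]
```

The predicted pan rim and spool outlines match the picture, so I'll lower it.

```bash
python3 -m creep '[{"dx":0,"dy":0,"dz":-0.04,"rx":0,"ry":0,"rz":0,"jaw":50},{"dx":0,"dy":0,"dz":-0.07,"rx":0,"ry":0,"rz":0,"jaw":50},{"dx":0,"dy":0,"dz":-0.1,"rx":0,"ry":0,"rz":0,"jaw":50},{"dx":0,"dy":0,"dz":-0.12,"rx":0,"ry":0,"rz":0,"jaw":50},{"dx":0,"dy":0,"dz":-0.13,"rx":0,"ry":0,"rz":0,"jaw":50},{"dx":0,"dy":0,"dz":-0.134,"rx":0,"ry":0,"rz":0,"jaw":50},{"dx":0,"dy":0,"dz":-0.134,"rx":0,"ry":0,"rz":0,"jaw":50},{"dx":0,"dy":0,"dz":-0.134,"rx":0,"ry":0,"rz":0,"jaw":50}]'
```

```text
clock: 25.73
tool_pos: [0.5388, -0.3097, 0.1266]
tcp_rot: [-3.14, 0.001, 0.18]
contact_force: [-4.2, 3.3, 4.9]
opening: 0.0579
gripper_force: 35.0
```

```bash
python3 -m creep '[{"dx":0,"dy":0,"dz":0,"rx":0,"ry":0,"rz":0,"jaw":62},{"dx":0,"dy":0,"dz":0,"rx":0,"ry":0,"rz":0,"jaw":70},{"dx":0,"dy":0,"dz":0,"rx":0,"ry":0,"rz":0,"jaw":78},{"dx":0,"dy":0,"dz":0,"rx":0,"ry":0,"rz":0,"jaw":78},{"dx":0,"dy":0,"dz":0.05,"rx":0,"ry":0,"rz":0,"jaw":78},{"dx":0,"dy":0,"dz":0.17,"rx":0,"ry":0,"rz":0,"jaw":78},{"dx":0,"dy":0,"dz":0.32,"rx":0,"ry":0,"rz":0,"jaw":78},{"dx":0,"dy":0,"dz":0.47,"rx":0,"ry":0,"rz":0,"jaw":78},{"dx":0,"dy":0,"dz":0.6,"rx":0,"ry":0,"rz":0,"jaw":78},{"dx":0,"dy":0,"dz":0.66,"rx":0,"ry":0,"rz":0,"jaw":78}]'
python3 -m creep '[{"dx":0,"dy":0.1,"dz":0,"rx":0,"ry":0,"rz":0.076,"jaw":78},{"dx":0,"dy":0.25,"dz":0,"rx":0,"ry":0,"rz":0.15,"jaw":78},{"dx":0,"dy":0.4,"dz":0,"rx":0,"ry":0,"rz":0.23,"jaw":78},{"dx":0,"dy":0.5,"dz":0,"rx":0,"ry":0,"rz":0.31,"jaw":78},{"dx":0,"dy":0.6,"dz":0,"rx":0,"ry":0,"rz":0.39,"jaw":78},{"dx":0,"dy":0.7,"dz":0,"rx":0,"ry":0,"rz":0.46,"jaw":78},{"dx":0,"dy":0.8,"dz":0,"rx":0,"ry":0,"rz":0.54,"jaw":78},{"dx":0,"dy":0.9,"dz":0,"rx":0,"ry":0,"rz":0.62,"jaw":78},{"dx":0,"dy":1,"dz":0,"rx":0,"ry":0,"rz":0.7,"jaw":78},{"dx":0,"dy":1,"dz":0,"rx":0,"ry":0,"rz":0.77,"jaw":78},{"dx":0,"dy":1,"dz":0,"rx":0,"ry":0,"rz":0.85,"jaw":78},{"dx":0,"dy":1,"dz":0,"rx":0,"ry":0,"rz":0.876,"jaw":78}]'
python3 - <<'E'
from h import *
a=save('side','s6.png');b=save('top','t6.png')
cv2.imwrite('pics/c6.png',np.hstack([cv2.resize(x,(400,400)) for x in(a[220:360,210:350,::-1],b[190:280,305:395,::-1])]))
for c in('top','side'): print(c,[[np.round(r['at'],4).tolist() for r in spot_point(c,n)][:4] for n in('spool','payoff','tin','bottle')])
E
```

```text
clock: 26.57
tool_pos: [0.5408, -0.3109, 0.2961]
tcp_rot: [3.136, -0.007, 0.18]
contact_force: [-0.3, -1.0, 0.7]
opening: 0.078
gripper_force: 0.0
clock: 27.57
tool_pos: [0.5397, -0.0595, 0.2908]
tcp_rot: [3.141, 0.0, 1.563]
contact_force: [0.7, -0.1, -0.3]
opening: 0.0779
gripper_force: 0.0
top [[[0.5335, -0.3101, 0.0392]], [[0.5337, -0.3128, 0.0017]], [[0.4963, 0.3029, 0.0037], [0.4312, -0.1474, -0.0013]], [[0.5932, 0.3245, 0.0034], [0.6354, 0.1181, -0.0037], [0.6199, -0.1773, 0.0022]]]
side [[[0.5415, -0.3103, 0.0388], [0.5409, 0.3078, 0.0009]], [[0.5428, -0.3106, 0.0019]], [[0.5375, 0.1111, -0.0016], [0.4994, 0.3011, 0.0053], [0.4319, -0.147, -0.0006]], [[0.6306, 0.1185, -0.0001], [0.6232, -0.17, -0.0003]]]
```

View pics/c6.png

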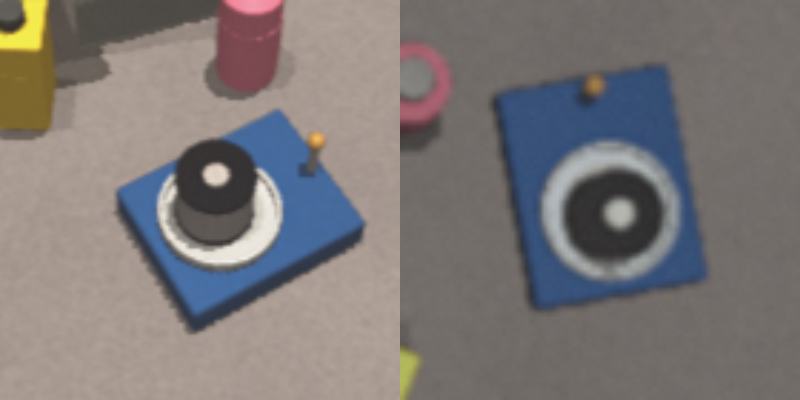

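The spool sits flat in the pan, with its flange inside the rim in both views. Now I'll fetch the tin.

```bash
python3 -m creep '[{"dx":-0.1,"dy":1,"dz":0,"rx":0,"ry":0,"rz":0.1,"jaw":70},{"dx":-0.1,"dy":1,"dz":0,"rx":0,"ry":0,"rz":0.1,"jaw":70},{"dx":-0.1,"dy":1,"dz":0,"rx":0,"ry":0,"rz":0.1,"jaw":70},{"dx":-0.1,"dy":1,"dz":0,"rx":0,"ry":0,"rz":0.1,"jaw":70},{"dx":-0.1,"dy":1,"dz":0,"rx":0,"ry":0,"rz":0.1,"jaw":70},{"dx":-0.1,"dy":1,"dz":0,"rx":0,"ry":0,"rz":0.1,"jaw":70},{"dx":-0.1,"dy":1,"dz":0,"rx":0,"ry":0,"rz":0.1,"jaw":70}]' 20
python3 -m creep '[{"dx":-0.077,"dy":0.443,"dz":0,"rx":0,"ry":0,"rz":0.053,"jaw":70},{"dx":-0.077,"dy":0.443,"dz":0,"rx":0,"ry":0,"rz":0.053,"jaw":70},{"dx":-0.077,"dy":0.443,"dz":0,"rx":0,"ry":0,"rz":0.053,"jaw":70},{"dx":-0.077,"dy":0.443,"dz":0,"rx":0,"ry":0,"rz":0.053,"jaw":70},{"dx":-0.077,"dy":0.443,"dz":0,"rx":0,"ry":0,"rz":0.053,"jaw":70},{"dx":-0.077,"dy":0.443,"dz":0,"rx":0,"ry":0,"rz":0.053,"jaw":70}]'
python3 -m creep '[{"dx":0,"dy":0,"dz":-0.15,"rx":0,"ry":0,"rz":0,"jaw":70},{"dx":0,"dy":0,"dz":-0.3,"rx":0,"ry":0,"rz":0,"jaw":70},{"dx":0,"dy":0,"dz":-0.4,"rx":0,"ry":0,"rz":0,"jaw":70},{"dx":0,"dy":0,"dz":-0.48,"rx":0,"ry":0,"rz":0,"jaw":70},{"dx":0,"dy":0,"dz":-0.54,"rx":0,"ry":0,"rz":0,"jaw":70},{"dx":0,"dy":0,"dz":-0.542,"rx":0,"ry":0,"rz":0,"jaw":70},{"dx":0,"dy":0,"dz":-0.542,"rx":0,"ry":0,"rz":0,"jaw":60},{"dx":0,"dy":0,"dz":-0.542,"rx":0,"ry":0,"rz":0,"jaw":40},{"dx":0,"dy":0,"dz":-0.542,"rx":0,"ry":0,"rz":0,"jaw":40},{"dx":0,"dy":0,"dz":-0.542,"rx":0,"ry":0,"rz":0,"jaw":40},{"dx":0,"dy":0,"dz":-0.542,"rx":0,"ry":0,"rz":0,"jaw":40},{"dx":0,"dy":0,"dz":-0.542,"rx":0,"ry":0,"rz":0,"jaw":40}]' 20
```

```text
clock: 28.65
tool_pos: [0.5136, 0.196, 0.2908]
tcp_rot: [3.141, -0.004, 1.719]
contact_force: [0.6, -0.2, -0.7]
opening: 0.0699
gripper_force: 0.0
clock: 29.15
tool_pos: [0.4953, 0.2999, 0.2906]
tcp_rot: [-3.141, 0.001, 1.797]
contact_force: [-0.1, -0.5, -0.3]
opening: 0.07
gripper_force: 0.0
clock: 30.15
tool_pos: [0.496, 0.3007, 0.1568]
tcp_rot: [3.139, -0.0, 1.797]
contact_force: [0.1, -1.5, 6.6]
opening: 0.0499
gripper_force: 19.9
```

```bash
python3 -m creep '[{"dx":0,"dy":0,"dz":0.05,"rx":0,"ry":0,"rz":0,"jaw":40},{"dx":0,"dy":0,"dz":0.15,"rx":0,"ry":0,"rz":0,"jaw":40},{"dx":0,"dy":0,"dz":0.27,"rx":0,"ry":0,"rz":0,"jaw":40},{"dx":0,"dy":0,"dz":0.39,"rx":0,"ry":0,"rz":0,"jaw":40},{"dx":0,"dy":0,"dz":0.5,"rx":0,"ry":0,"rz":0,"jaw":40},{"dx":0,"dy":0,"dz":0.6,"rx":0,"ry":0,"rz":0,"jaw":40},{"dx":0,"dy":0,"dz":0.66,"rx":0,"ry":0,"rz":0,"jaw":40},{"dx":0,"dy":0,"dz":0.66,"rx":0,"ry":0,"rz":0,"jaw":40}]'
python3 -m creep '[{"dx":0.01,"dy":-0.05,"dz":0,"rx":0,"ry":0,"rz":-0.01,"jaw":40},{"dx":0.02,"dy":-0.15,"dz":0,"rx":0,"ry":0,"rz":-0.02,"jaw":40},{"dx":0.03,"dy":-0.27,"dz":0,"rx":0,"ry":0,"rz":-0.03,"jaw":40},{"dx":0.04,"dy":-0.39,"dz":0,"rx":0,"ry":0,"rz":-0.05,"jaw":40},{"dx":0.05,"dy":-0.51,"dz":0,"rx":0,"ry":0,"rz":-0.06,"jaw":40},{"dx":0.06,"dy":-0.63,"dz":0,"rx":0,"ry":0,"rz":-0.08,"jaw":40},{"dx":0.07,"dy":-0.75,"dz":0,"rx":0,"ry":0,"rz":-0.1,"jaw":40},{"dx":0.08,"dy":-0.87,"dz":0,"rx":0,"ry":0,"rz":-0.12,"jaw":40},{"dx":0.1,"dy":-0.95,"dz":0,"rx":0,"ry":0,"rz":-0.14,"jaw":40},{"dx":0.1,"dy":-1,"dz":0,"rx":0,"ry":0,"rz":-0.15,"jaw":40}]'
python3 -m creep '[{"dx":0.01,"dy":-0.1,"dz":0,"rx":0,"ry":0,"rz":0,"jaw":40},{"dx":0.03,"dy":-0.2,"dz":0,"rx":0,"ry":0,"rz":0,"jaw":40},{"dx":0.04,"dy":-0.3,"dz":0,"rx":0,"ry":0,"rz":0,"jaw":40},{"dx":0.05,"dy":-0.4,"dz":0,"rx":0,"ry":0,"rz":0,"jaw":40},{"dx":0.053,"dy":-0.463,"dz":0,"rx":0,"ry":0,"rz":0,"jaw":40},{"dx":0.053,"dy":-0.463,"dz":0,"rx":0,"ry":0,"rz":0,"jaw":40},{"dx":0.053,"dy":-0.463,"dz":0,"rx":0,"ry":0,"rz":0,"jaw":40}]'
python3 -m creep '[{"dx":0,"dy":0,"dz":-0.1,"rx":0,"ry":0,"rz":0,"jaw":40},{"dx":0,"dy":0,"dz":-0.22,"rx":0,"ry":0,"rz":0,"jaw":40},{"dx":0,"dy":0,"dz":-0.34,"rx":0,"ry":0,"rz":0,"jaw":40},{"dx":0,"dy":0,"dz":-0.45,"rx":0,"ry":0,"rz":0,"jaw":40},{"dx":0,"dy":0,"dz":-0.54,"rx":0,"ry":0,"rz":0,"jaw":40},{"dx":0,"dy":0,"dz":-0.6,"rx":0,"ry":0,"rz":0,"jaw":40},{"dx":0,"dy":0,"dz":-0.63,"rx":0,"ry":0,"rz":0,"jaw":40},{"dx":0,"dy":0,"dz":-0.645,"rx":0,"ry":0,"rz":0,"jaw":40},{"dx":0,"dy":0,"dz":-0.656,"rx":0,"ry":0,"rz":0,"jaw":40},{"dx":0,"dy":0,"dz":-0.66,"rx":0,"ry":0,"rz":0,"jaw":40},{"dx":0,"dy":0,"dz":-0.66,"rx":0,"ry":0,"rz":0,"jaw":40},{"dx":0,"dy":0,"dz":-0.66,"rx":0,"ry":0,"rz":0,"jaw":40}]'
```

```text
clock: 30.82
tool_pos: [0.496, 0.3014, 0.324]
tcp_rot: [3.135, -0.002, 1.797]
contact_force: [0.2, -0.4, -2.0]
opening: 0.0498
gripper_force: 19.9
clock: 31.65
tool_pos: [0.5196, 0.0478, 0.3181]
tcp_rot: [-3.138, 0.001, 1.557]
contact_force: [-0.6, 0.2, -2.0]
opening: 0.0503
gripper_force: 19.9
clock: 32.23
tool_pos: [0.5327, -0.0655, 0.3188]
tcp_rot: [-3.139, -0.001, 1.559]
contact_force: [-1.0, 0.1, -2.1]
opening: 0.0501
gripper_force: 19.9
clock: 33.23
tool_pos: [0.5338, -0.0647, 0.1568]
tcp_rot: [3.14, -0.0, 1.561]
contact_force: [-2.2, 1.2, 5.5]
opening: 0.0501
gripper_force: 19.9
```

```bash
python3 -m creep '[{"dx":0,"dy":0,"dz":0,"rx":0,"ry":0,"rz":0,"jaw":55},{"dx":0,"dy":0,"dz":0,"rx":0,"ry":0,"rz":0,"jaw":65},{"dx":0,"dy":0,"dz":0,"rx":0,"ry":0,"rz":0,"jaw":78},{"dx":0,"dy":0,"dz":0,"rx":0,"ry":0,"rz":0,"jaw":78},{"dx":0,"dy":0,"dz":0,"rx":0,"ry":0,"rz":0,"jaw":78},{"dx":0,"dy":0,"dz":0.1,"rx":0,"ry":0,"rz":0,"jaw":78},{"dx":0,"dy":0,"dz":0.22,"rx":0,"ry":0,"rz":0,"jaw":78},{"dx":0,"dy":0,"dz":0.35,"rx":0,"ry":0,"rz":0,"jaw":78},{"dx":0,"dy":0,"dz":0.46,"rx":0,"ry":0,"rz":0,"jaw":78},{"dx":0,"dy":0,"dz":0.54,"rx":0,"ry":0,"rz":0,"jaw":78},{"dx":0,"dy":0,"dz":0.54,"rx":0,"ry":0,"rz":0,"jaw":78}]'
python3 -m creep '[{"dx":0.15,"dy":1,"dz":0,"rx":0,"ry":0,"rz":0.1,"jaw":74},{"dx":0.15,"dy":1,"dz":0,"rx":0,"ry":0,"rz":0.1,"jaw":74},{"dx":0.15,"dy":1,"dz":0,"rx":0,"ry":0,"rz":0.1,"jaw":74},{"dx":0.15,"dy":1,"dz":0,"rx":0,"ry":0,"rz":0.1,"jaw":74},{"dx":0.15,"dy":1,"dz":0,"rx":0,"ry":0,"rz":0.1,"jaw":74},{"dx":0.15,"dy":1,"dz":0,"rx":0,"ry":0,"rz":0.1,"jaw":74},{"dx":0.15,"dy":1,"dz":0,"rx":0,"ry":0,"rz":0.1,"jaw":74}]'
python3 -m creep '[{"dx":0.088,"dy":0.552,"dz":0,"rx":0,"ry":0,"rz":0.05,"jaw":74},{"dx":0.088,"dy":0.552,"dz":0,"rx":0,"ry":0,"rz":0.05,"jaw":74},{"dx":0.088,"dy":0.552,"dz":0,"rx":0,"ry":0,"rz":0.05,"jaw":74},{"dx":0.088,"dy":0.552,"dz":0,"rx":0,"ry":0,"rz":0.05,"jaw":74},{"dx":0.088,"dy":0.552,"dz":0,"rx":0,"ry":0,"rz":0.05,"jaw":74},{"dx":0.088,"dy":0.552,"dz":0,"rx":0,"ry":0,"rz":0.05,"jaw":74}]'
python3 - <<'E'
from h import *
for c in('side','top'):
    im=save(c,c+'7.png'); print(c,[[np.round(r['at'],4).tolist() for r in spot_point(c,n)][:4] for n in('tin','bottle','spool')])
E
```

```text
clock: 34.15
tool_pos: [0.5354, -0.0655, 0.295]
tcp_rot: [3.132, 0.001, 1.561]
contact_force: [-0.0, -0.1, 0.5]
opening: 0.0779
gripper_force: 0.0
clock: 34.73
tool_pos: [0.5712, 0.1911, 0.2887]
tcp_rot: [-3.142, -0.003, 1.724]
contact_force: [1.3, 0.6, 0.1]
opening: 0.0737
gripper_force: 0.0
clock: 35.23
tool_pos: [0.5927, 0.3227, 0.2888]
tcp_rot: [-3.139, 0.002, 1.798]
contact_force: [0.4, -0.6, -0.4]
opening: 0.074
gripper_force: 0.0
side [[[0.5355, -0.0639, 0.0039], [0.5381, 0.1135, 0.0023], [0.4337, -0.1481, -0.0003]], [[0.6327, 0.1195, -0.003], [0.6243, -0.1743, 0.001], [0.5759, -0.0341, 0.0013], [0.5926, 0.3208, 0.0061]], [[0.5394, -0.3082, 0.0337]]]
top [[[0.5363, -0.0651, 0.0049], [0.5428, 0.1107, -0.0012], [0.4356, -0.1498, 0.001]], [[0.5915, 0.3207, 0.0065], [0.6347, 0.1147, -0.0004], [0.6198, -0.1765, -0.0028]], [[0.5342, -0.0616, 0.0049], [0.5338, -0.3062, 0.0378]]]
```

The tin is back at its start and the bottle is where I left it. Picking up the bottle.

```bash
python3 -m creep '[{"dx":0,"dy":0,"dz":-0.15,"rx":0,"ry":0,"rz":0,"jaw":74},{"dx":0,"dy":0,"dz":-0.3,"rx":0,"ry":0,"rz":0,"jaw":74},{"dx":0,"dy":0,"dz":-0.4,"rx":0,"ry":0,"rz":0,"jaw":74},{"dx":0,"dy":0,"dz":-0.48,"rx":0,"ry":0,"rz":0,"jaw":74},{"dx":0,"dy":0,"dz":-0.54,"rx":0,"ry":0,"rz":0,"jaw":74},{"dx":0,"dy":0,"dz":-0.54,"rx":0,"ry":0,"rz":0,"jaw":74},{"dx":0,"dy":0,"dz":-0.54,"rx":0,"ry":0,"rz":0,"jaw":60},{"dx":0,"dy":0,"dz":-0.54,"rx":0,"ry":0,"rz":0,"jaw":45},{"dx":0,"dy":0,"dz":-0.54,"rx":0,"ry":0,"rz":0,"jaw":45},{"dx":0,"dy":0,"dz":-0.54,"rx":0,"ry":0,"rz":0,"jaw":45},{"dx":0,"dy":0,"dz":-0.54,"rx":0,"ry":0,"rz":0,"jaw":45},{"dx":0,"dy":0,"dz":-0.54,"rx":0,"ry":0,"rz":0,"jaw":45}]' 20
python3 -m creep '[{"dx":0,"dy":0,"dz":0.05,"rx":0,"ry":0,"rz":0,"jaw":45},{"dx":0,"dy":0,"dz":0.15,"rx":0,"ry":0,"rz":0,"jaw":45},{"dx":0,"dy":0,"dz":0.27,"rx":0,"ry":0,"rz":0,"jaw":45},{"dx":0,"dy":0,"dz":0.39,"rx":0,"ry":0,"rz":0,"jaw":45},{"dx":0,"dy":0,"dz":0.5,"rx":0,"ry":0,"rz":0,"jaw":45},{"dx":0,"dy":0,"dz":0.6,"rx":0,"ry":0,"rz":0,"jaw":45},{"dx":0,"dy":0,"dz":0.66,"rx":0,"ry":0,"rz":0,"jaw":45},{"dx":0,"dy":0,"dz":0.66,"rx":0,"ry":0,"rz":0,"jaw":45}]'
```

```text
clock: 36.63
tool_pos: [0.5938, 0.3232, 0.157]
tcp_rot: [3.138, -0.001, 1.797]
contact_force: [0.4, 0.0, 5.3]
opening: 0.0517
gripper_force: 20.0
clock: 37.3
tool_pos: [0.5936, 0.3233, 0.3242]
tcp_rot: [3.135, -0.002, 1.797]
contact_force: [0.4, -0.4, -2.2]
opening: 0.0514
gripper_force: 20.0
```

```bash
python3 -m creep '[{"dx":-0.01,"dy":-0.05,"dz":0,"rx":0,"ry":0,"rz":-0.01,"jaw":45},{"dx":-0.03,"dy":-0.15,"dz":0,"rx":0,"ry":0,"rz":-0.02,"jaw":45},{"dx":-0.05,"dy":-0.27,"dz":0,"rx":0,"ry":0,"rz":-0.03,"jaw":45},{"dx":-0.08,"dy":-0.39,"dz":0,"rx":0,"ry":0,"rz":-0.05,"jaw":45},{"dx":-0.1,"dy":-0.51,"dz":0,"rx":0,"ry":0,"rz":-0.06,"jaw":45},{"dx":-0.12,"dy":-0.63,"dz":0,"rx":0,"ry":0,"rz":-0.08,"jaw":45},{"dx":-0.14,"dy":-0.75,"dz":0,"rx":0,"ry":0,"rz":-0.1,"jaw":45},{"dx":-0.16,"dy":-0.87,"dz":0,"rx":0,"ry":0,"rz":-0.12,"jaw":45},{"dx":-0.18,"dy":-0.95,"dz":0,"rx":0,"ry":0,"rz":-0.14,"jaw":45},{"dx":-0.19,"dy":-1,"dz":0,"rx":0,"ry":0,"rz":-0.15,"jaw":45}]'
python3 -m creep '[{"dx":-0.01,"dy":-0.1,"dz":0,"rx":0,"ry":0,"rz":0,"jaw":45},{"dx":-0.03,"dy":-0.2,"dz":0,"rx":0,"ry":0,"rz":0,"jaw":45},{"dx":-0.048,"dy":-0.27,"dz":0,"rx":0,"ry":0,"rz":0,"jaw":45},{"dx":-0.048,"dy":-0.294,"dz":0,"rx":0,"ry":0,"rz":0,"jaw":45},{"dx":-0.048,"dy":-0.294,"dz":0,"rx":0,"ry":0,"rz":0,"jaw":45},{"dx":-0.048,"dy":-0.294,"dz":0,"rx":0,"ry":0,"rz":0,"jaw":45}]'
python3 -m creep '[{"dx":0,"dy":0,"dz":-0.1,"rx":0,"ry":0,"rz":0,"jaw":45},{"dx":0,"dy":0,"dz":-0.22,"rx":0,"ry":0,"rz":0,"jaw":45},{"dx":0,"dy":0,"dz":-0.34,"rx":0,"ry":0,"rz":0,"jaw":45},{"dx":0,"dy":0,"dz":-0.45,"rx":0,"ry":0,"rz":0,"jaw":45},{"dx":0,"dy":0,"dz":-0.54,"rx":0,"ry":0,"rz":0,"jaw":45},{"dx":0,"dy":0,"dz":-0.6,"rx":0,"ry":0,"rz":0,"jaw":45},{"dx":0,"dy":0,"dz":-0.63,"rx":0,"ry":0,"rz":0,"jaw":45},{"dx":0,"dy":0,"dz":-0.645,"rx":0,"ry":0,"rz":0,"jaw":45},{"dx":0,"dy":0,"dz":-0.656,"rx":0,"ry":0,"rz":0,"jaw":45},{"dx":0,"dy":0,"dz":-0.66,"rx":0,"ry":0,"rz":0,"jaw":45},{"dx":0,"dy":0,"dz":-0.66,"rx":0,"ry":0,"rz":0,"jaw":45},{"dx":0,"dy":0,"dz":-0.66,"rx":0,"ry":0,"rz":0,"jaw":45}]'
```

```text
clock: 38.13
tool_pos: [0.5432, 0.0699, 0.3179]
tcp_rot: [-3.136, 0.002, 1.557]
contact_force: [0.1, -0.3, -2.5]
opening: 0.0513
gripper_force: 20.0
clock: 38.63
tool_pos: [0.5332, -0.0003, 0.3194]
tcp_rot: [-3.14, -0.001, 1.561]
contact_force: [-0.8, 0.0, -2.8]
opening: 0.0515
gripper_force: 20.0
clock: 39.63
tool_pos: [0.5338, -0.0001, 0.1568]
tcp_rot: [3.14, -0.001, 1.561]
contact_force: [-2.4, 1.6, 5.9]
opening: 0.0515
gripper_force: 20.0
```

```bash
python3 -m creep '[{"dx":0,"dy":0,"dz":0,"rx":0,"ry":0,"rz":0,"jaw":55},{"dx":0,"dy":0,"dz":0,"rx":0,"ry":0,"rz":0,"jaw":65},{"dx":0,"dy":0,"dz":0,"rx":0,"ry":0,"rz":0,"jaw":78},{"dx":0,"dy":0,"dz":0,"rx":0,"ry":0,"rz":0,"jaw":78},{"dx":0,"dy":0,"dz":0,"rx":0,"ry":0,"rz":0,"jaw":78},{"dx":0,"dy":0,"dz":0.1,"rx":0,"ry":0,"rz":0,"jaw":78},{"dx":0,"dy":0,"dz":0.22,"rx":0,"ry":0,"rz":0,"jaw":78},{"dx":0,"dy":0,"dz":0.35,"rx":0,"ry":0,"rz":0,"jaw":78},{"dx":0,"dy":0,"dz":0.46,"rx":0,"ry":0,"rz":0,"jaw":78},{"dx":0,"dy":0,"dz":0.54,"rx":0,"ry":0,"rz":0,"jaw":78},{"dx":0,"dy":0,"dz":0.6,"rx":0,"ry":0,"rz":0,"jaw":78}]'
python3 -m creep '[{"dx":0,"dy":0.2,"dz":0,"rx":0,"ry":0,"rz":0,"jaw":78},{"dx":-0.1,"dy":0.4,"dz":0,"rx":0,"ry":0,"rz":0,"jaw":78},{"dx":-0.2,"dy":0.6,"dz":0,"rx":0,"ry":0,"rz":0,"jaw":78},{"dx":-0.3,"dy":0.8,"dz":0,"rx":0,"ry":0,"rz":0,"jaw":78},{"dx":-0.3,"dy":1,"dz":0,"rx":0,"ry":0,"rz":0,"jaw":78},{"dx":-0.3,"dy":1,"dz":0,"rx":0,"ry":0,"rz":0,"jaw":78},{"dx":-0.3,"dy":1,"dz":0,"rx":0,"ry":0,"rz":0,"jaw":78},{"dx":-0.3,"dy":1,"dz":0,"rx":0,"ry":0,"rz":0,"jaw":78},{"dx":-0.3,"dy":1,"dz":0,"rx":0,"ry":0,"rz":0,"jaw":78}]'
python3 - <<'E'
from h import *
for c in('top','side'):
    im=save(c,c+'8.png'); print(c,[[np.round(r['at'],4).tolist() for r in spot_point(c,n)][:4] for n in('tin','bottle','spool','tape')])
b=cv2.imread('pics/top8.png'); cv2.imwrite('pics/t8c.png',cv2.resize(b[180:265,195:385],None,fx=4.2,fy=4.2,interpolation=cv2.INTER_CUBIC))
E
```

```text
clock: 40.55
tool_pos: [0.534, -0.0007, 0.3077]
tcp_rot: [3.138, 0.0, 1.561]
contact_force: [1.0, -0.9, -0.0]
opening: 0.078
gripper_force: 0.0
clock: 41.3
tool_pos: [0.4582, 0.2498, 0.305]
tcp_rot: [3.142, 0.001, 1.563]
contact_force: [-0.4, 0.4, -0.0]
opening: 0.0783
gripper_force: 0.0
top [[[0.545, 0.113, 0.002], [0.4308, -0.1495, -0.0003], [0.535, -0.0621, 0.0043]], [[0.6222, -0.1763, 0.0009], [0.5317, -0.0057, 0.0025], [0.6349, 0.1146, 0.0007]], [[0.5379, -0.3065, 0.0359]], [[0.4062, 0.0421, 0.0011]]]
side [[[0.5352, -0.0634, 0.0093], [0.5405, 0.1135, -0.0009], [0.4322, -0.1473, -0.0003], [0.5773, -0.0362, 0.0004]], [[0.5355, -0.001, 0.0062], [0.6323, 0.1204, -0.0028], [0.6221, -0.1743, 0.0016]], [[0.5376, -0.3078, 0.0352], [0.5422, -0.3081, 0.0034]], [[0.4044, 0.0464, -0.0011]]]
```

View pics/t8c.png

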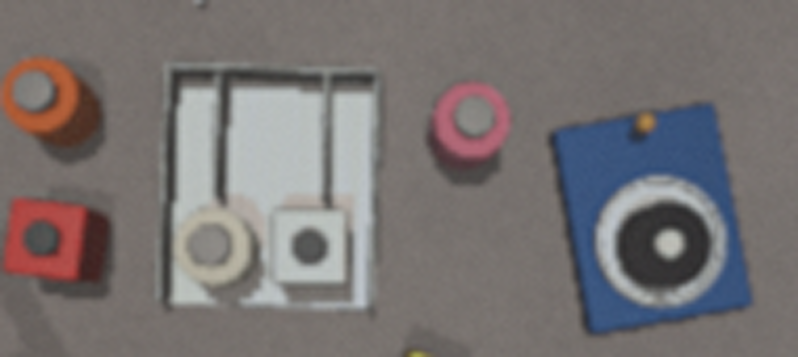

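View pics/side8.png

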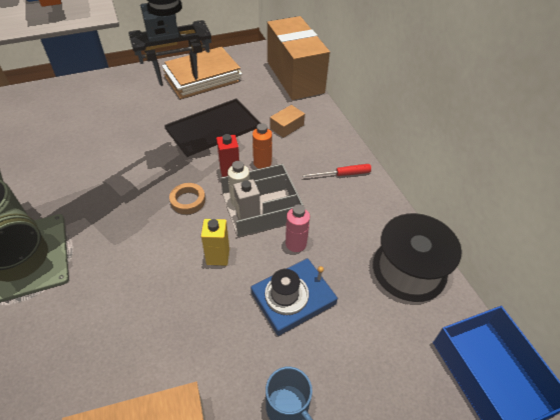

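The bottle cap at crop (210,244) and the tin cap at (310,246) are within 1 mm of the starting picture. The spool is in the pan at (663,243), nothing else has moved, and the arm is clear.

```bash
python3 -c "
from bench import bot
print(bot.finish_job())"
```

```text
the job is handed in; nothing more can be done
None
```

The job is handed in: in the last pictures the spool sits flat in the pay-off pan, the bottle and tin stand upright back where they started (within a few mm), nothing else appears moved, and it took about 42 of the 115 s; handing in returned no verdict.

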